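Put away a dental technician's bench

TASK

Clear the bench mat by putting each thing where its kind belongs: the two powder jars upright in the two-bay jar tray, one in each bay; the two stone tooth models flat on the floor of the case pan, teeth up; and the ceramic milling blank flat in the well of the blank cassette. To load the cassette, slide its gate open, lay the blank in, and slide the gate fully shut over it again. Do not disturb the white mixing palette, and let go of everything at the end.

Things in the scene. Friction and masses are not known exactly. Their poses are not given: they have to be found in the camera images.
- tall_jar: The taller of two round white powder jars with screw lids: 36 mm diameter, 46 mm high, about 50 g. z up, origin at the centre of its underside; stands on the bench at z = 0.
- short_jar: The lower of the two powder jars: 36 mm diameter, 30 mm high, about 50 g. z up, origin at the centre of its underside; stands on the bench at z = 0.
- long_model: The longer tooth model: tan stone base 60 mm long (its x) by 30 mm wide (its y) by 17 mm high, with a row of five ivory teeth 11 mm wide along x on top, 28 mm high in all, about 60 g. Grip the base across its 30 mm width. z up, origin at the centre of its underside; stands on the bench at z = 0.
- short_model: The shorter tooth model: the same section as the longer one but 36 mm long (its x), 30 mm wide (y), 17 mm high base, three teeth, 28 mm high in all, about 60 g. z up, origin at the centre of its underside; stands on the bench at z = 0.
- blank: Ivory ceramic milling blank without teeth: rectangular block 36 mm long (its x), 19 mm wide (y), 15 mm high (z), with a steel stub 8 mm in diameter and 8 mm long on its +x end, about 40 g. z up, origin at the centre of the block's underside (stub not counted); lies on the bench at z = 0.
- jar_tray: Jar tray, fixed: low grey open tray, outside 84 mm (x) by 136 mm (y), 14 mm high, walls, floor and one middle divider 4 mm thick. The divider runs along x at y = 0, leaving two bays, each 76 mm (x) by 62 mm (y), centred at y = +33 and -33 mm. Origin at the centre of its underside on the bench, z up; bay floor at z = 4 mm.
- case_pan: Case pan, fixed: undivided white open pan, outside 108 mm (x) by 150 mm (y), 18 mm high, walls and floor 4 mm thick, inside 100 by 142 mm. Origin at the centre of its underside, z up; inside floor at z = 4 mm. Both models fit in line along its y, or side by side.
- cassette: Blank cassette, fixed: aluminium block 94 mm (x) by 150 mm (y), 27 mm high, with dark rails along both long sides up to 34 mm. Origin at the centre of its underside, z up. Its one well is an open pocket 84 mm (x) by 66 mm (y), centred at x = 0, y = -35 mm, its floor at z = 5 mm and mouth at z = 27 mm. The steel gate covers it at the start.
- gate (a joint): Gate travel in m along the cassette's +y: 0 = shut over the well, 0.070 = open, well wholly free; starts at 0 to 0.010. Steel plate 82 (x) by 74 mm (y), top at z = 31.5 mm, with an upright black fin at its middle, 36 (x) by 12 mm (y), top at z = 59.5 mm, centred at x = 0, y = -35 mm + joint value in the cassette's frame. Slides with 1.5 N friction between end stops, stays where left.
- palette: Bystander: loose white ceramic mixing palette with nine round colour spots, 80 by 80 mm, 10 mm high, 300 g; origin at the centre of its underside. Not to be disturbed.

How it is judged:
By the outcome, as a careful person would: the job done as asked, in the order asked, and still so for the second after the job is handed in, with the robot touching nothing.
It also fails if it takes over 136 s, if anything falls off the work surface, if the arm or the gripper's body presses on something with over 40 N, if the wrist force passes 120 N, or if a joint passes its speed limit or range.

ROBOT

A 6-joint arm with a two-finger parallel gripper is mounted at the origin on the work surface. World frame = base frame: x ahead of the robot, y to its left, z up, the work surface at z = 0. Lengths are in mm, angles in rad, forces in N, time in s.
With the tool pointing down it reaches from about 275 to 750 mm from the base axis. Payload 10.2 kg.
Tool frame: the origin (TCP) lies at the very end of the fingers, on their centre line; the grasp point (between the pads) lies 19 mm behind it; z points along the fingers, y is the line along which they close (so a half turn about z gives the same grasp; the last joint's range is limited). The gripper opens to 85 mm and grips with 20 to 120 N. Pads are 22 mm wide; open, the fingers measure 114 mm over their backs; the gripper's body (76 mm by 85 mm) begins 54 mm behind the grasp point. The pads swing forward as they close: fully open they stand 13 mm farther back than shut.
Start: joints at [-1.535, 0.313, 1.498, -0, 1.331, -0.223], TCP at [134.345, -507.526, 231.294] pointing down, gripper open.
Joint ranges: [-2.94, 2.94], [-0.97, 2.17], [0.19, 2.56], [-1.23, 4.37], [0.02, 3.11], [-2.88, 2.88]. Speed limits (rad/s): [2.39, 2.39, 3.01, 3.14, 3.14, 3.14].

INTERFACE

Orientations are given as a unit quaternion [w, x, y, z].
In Python, from rig import * gives the robot as it stands. The module is installed in compiled form; this text tells all that it offers.
- The arm moves only by the shell command python3 -m crank 'ROWS' [FORCE]. ROWS is JSON, a list that holds one entry, the list of rows, each a list of 7 numbers: the shift along the tool's x, y, z in units of 25 mm (1.0 is 25 mm), then the turn, a rotation vector about the tool's x, y, z in units of 8 degrees (1.0 is 8 degrees), then the finger opening in mm, from 0 to 85.4. A call has exactly 8 rows; each row shifts and turns the commanded pose from where the row before left it, along the tool's axes as they then stand; what a row does not reach is not made up. A row lasts 1/10 s, in which the tool goes at most 50 mm and 8.59 degrees, less where a joint would pass 70% of its speed; a pose out of reach is approached as far as the arm can. A call is refused whole if a number of a shift passes 1 or a number of a turn 1, either way. A call with a gripper value outside its range is refused whole. The fingers move at their own pace and stop on an object; FORCE is the grip in N (left out, the last holds). Time passes only in rows, so rows that do not move let the fingers close, or fill a call up. It gives the time, the measured TCP pose, the force, the opening and the grip force at its end, in the units of the state.
- sense(): the state, without advancing time (a new reading comes with each control period).
- capture(name): name is "scene" or "top" or "wrist"; returns the picture (400x640x3 uint8, blue, green, red); there is no depth.
- camera_model(name): a dict with "fx", "fy", "cx", "cy" (pixels), "world_from_camera" (4x4, takes a point from camera to world coordinates); the wrist camera has in their place "T_tool_cam" (4x4, takes a point from camera to tool coordinates, whose origin is the TCP and whose axes are the flange's). Camera axes: x right, y up, looking along -z (the intrinsics and any distortion apply to the point x, -y, -z); pixel columns grow to the right and rows downward; lengths in mm; the calibration is good to about 2 mm. The wrist camera is an equidistant fisheye: a pixel r from the principal point sees the ray r / f radians off the axis. A picture is of the moment at which its call begins: read the wrist's pose just before it. camera_model takes no time and is no camera call.
- finish_job(): hands the job in; it is judged then, once.
The state is a dict: "time_s": time; "joints": joint angles; "dq": joint speeds; "tau": joint torques, N m; "eef_pos": TCP position; "ee_rot": TCP orientation; "force": force on the tool from outside, world axes, zero at the start; "wrist_torque": the same for the moment, N m; "grip_width": opening from 0.0 (shut) to 1.0 (fully open); "grip_force": force on a finger pad.
Only numpy, scipy, OpenCV 4.12 (cv2) and the standard library are available. Lean on these libraries where they do the work, as an engineer would, in place of code of your own. Each camera call takes 0.05 s, during which the arm holds its last target. There are 200 camera calls.

## Working session

There is one attempt and no reset: what is moved stays moved. The work goes in short steps, Python scripts to look and compute and a shell command to move; the robot and the scene stay as the last step left them, time stands still between calls to the robot, and variables do not carry over. Pictures are saved under pics/ and viewed, at most 14 in all, crops included, and the job is handed in when it is done.

```bash
mkdir -p pics; python3 - <<'E'
from rig import *
import cv2
s=sense();print(s)
for n in("scene","top"):
    im=capture(n);cv2.imwrite(f"pics/{n}0.png",im)
    print(n,camera_model(n))
print(camera_model("wrist"))
E
```

```text
{'time_s': 0.0, 'joints': array([-1.53541031e+00,  3.13421159e-01,  1.49841814e+00,  1.11666766e-05,
        1.33099295e+00, -2.23387903e-01]), 'dq': array([ 5.85941192e-04,  4.49008737e-04,  8.42351503e-04, -9.58969993e-05,
        5.02919324e-04,  4.18607490e-04]), 'tau': array([-1.36265626e-04, -4.12269866e+01, -2.59742403e+01, -2.21415885e-04,
        4.21945922e-03, -4.29869985e-06]), 'eef_pos': array([ 134.33324816, -507.26616928,  230.75696395]), 'ee_rot': array([-6.16547951e-04,  9.91641159e-01,  1.29024908e-01,  6.35741907e-05]), 'force': array([0.62885702, 0.01282408, 0.0799769 ]), 'wrist_torque': array([-0.00759886, -0.00254983,  0.02772039]), 'grip_force': 0.0, 'grip_width': 1.0013690840655833}
scene {'fx': 372.0749915766029, 'fy': 372.0749915766029, 'cx': 317.778943247049, 'cy': 194.04034237198152, 'world_from_camera': array([[ 6.73706880e-01, -5.72176910e-01,  4.67688597e-01,
         9.62063054e+02],
       [ 7.38777434e-01,  5.05983139e-01, -4.45184193e-01,
        -4.46193377e+02],
       [ 1.80815716e-02,  6.45441435e-01,  7.63595711e-01,
         7.73092745e+02],
 
[... 316 characters left out ...]
3383e-01,  1.02191175e-02,  1.29917468e-02,
         8.60101189e+00],
       [ 1.39516684e-02,  1.00280166e-01,  9.94861417e-01,
         1.03209506e+03],
       [ 0.00000000e+00,  0.00000000e+00,  0.00000000e+00,
         1.00000000e+00]])}
{'fx': 309.70691628693146, 'fy': 309.70691628693146, 'cx': 320.064093914359, 'cy': 194.31800732503126, 'T_tool_cam': array([[-4.12218838e-04,  9.59419514e-01,  2.81982317e-01,
         7.14718800e+01],
       [ 9.99999501e-01,  1.38838746e-04,  9.89473499e-04,
         7.53585113e-01],
       [ 9.10170111e-04,  2.81982584e-01, -9.59419092e-01,
        -1.41950341e+02],
       [ 0.00000000e+00,  0.00000000e+00,  0.00000000e+00,
         1.00000000e+00]])}
```

View pics/top0.png

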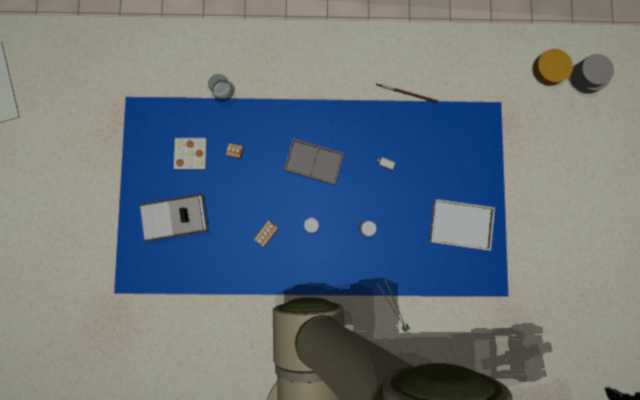

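View pics/scene0.png

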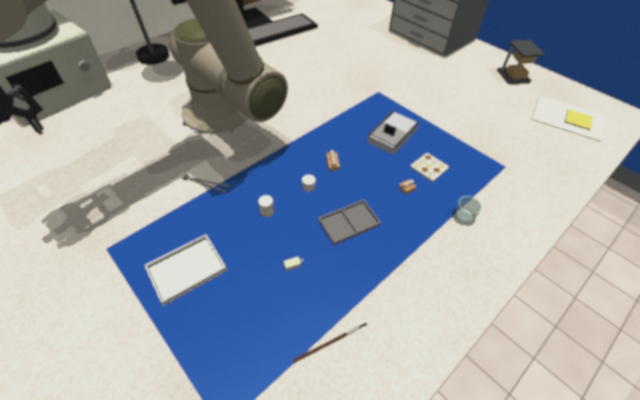

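The top view (up = +x, left = +y) shows:
- palette at (190,153)
- short model at (234,150)
- jar tray at (314,161)
- blank at (386,162), stub to the upper left
- cassette at (173,218), fin at (184,215)
- long model at (265,233)
- short jar at (312,225)
- tall jar at (368,229)
- pan at (463,224)

The scene view confirms the tall jar is the one nearer the pan, at (266,205).

```bash
cat > h.py <<'E'
from rig import *
import cv2, numpy as np
from scipy.spatial.transform import Rotation as Rn
def ray(name,uv,pose=None):
    m=camera_model(name); uv=np.atleast_2d(np.float64(uv))
    p=(uv-[m["cx"],m["cy"]])/m["fx"]
    if name=="wrist":
        r=np.linalg.norm(p,axis=1,keepdims=True)+1e-12
        d=np.c_[p/r*np.sin(r),np.cos(r)]
        T=np.eye(4);w,x,y,z=pose["ee_rot"];T[:3,:3]=Rn.from_quat([x,y,z,w]).as_matrix();T[:3,3]=pose["eef_pos"]
        W=T@m["T_tool_cam"]
    else: d=np.c_[p,np.ones(len(p))];W=m["world_from_camera"]
    d=d*[1,-1,-1]
    return W[:3,3],d@W[:3,:3].T
def onplane(name,uv,z,pose=None):
    o,d=ray(name,uv,pose); return o+d*((z-o[2])/d[:,2])[:,None]
def yaw(s):
    w,x,y,z=s["ee_rot"];v=Rn.from_quat([x,y,z,w]).as_matrix()[:,0];return np.degrees(np.arctan2(v[1],v[0]))
def go(x,y,z,psi=None):
    """print turn rows first, then shift in tool axes (units)"""
    s=sense();a=yaw(s)
    if psi is not None:
        t=(psi-a+90)%180-90   # half turn symmetric
        print("turn z units %.2f (j6 now %.2f)"%(-t/8,s["joints"][5]));a+=t
    d=np.array([x,y,z])-s["eef_pos"];c,q=np.cos(np.radians(a)),np.sin(np.radians(a))
    print("shift units x %.2f y %.2f z %.2f"%((c*d[0]+q*d[1])/25,(q*d[0]-c*d[1])/25,-d[2]/25),"yaw->%.1f"%a)
def st():
    s=sense();print("t%.1f"%s["time_s"],s["eef_pos"].round(1),"yaw%.1f"%yaw(s),"F",s["force"].round(1),"w%.3f g%.1f"%(s["grip_width"],s["grip_force"]))
E
python3 - <<'E'
from h import *
im=cv2.imread("pics/top0.png");hsv=cv2.cvtColor(im,cv2.COLOR_BGR2HSV)
m=cv2.inRange(hsv,(100,120,40),(130,255,255));m=255-m
m[:100]=0;m[290:]=0;m[:,:128]=0;m[:,500:]=0
m[278:]=0
cs,_=cv2.findContours(m,cv2.RETR_EXTERNAL,cv2.CHAIN_APPROX_NONE)
for c in cs:
    if cv2.contourArea(c)<60: continue
    M=cv2.moments(c);u=(M["m10"]/M["m00"],M["m01"]/M["m00"])
    out=[]
    for z in (0,14,28):
        P=onplane("top",c[:,0,:],z)[:,:2].astype(np.float32)
        (cx,cy),(w,h),a=cv2.minAreaRect(P);g=onplane("top",[u],z)[0]
        out.append(f"z{z}: cen {cx:.0f},{cy:.0f} mom {g[0]:.0f},{g[1]:.0f} {w:.0f}x{h:.0f} a{a:.0f}")
    print(np.round(u),out)
big=cv2.resize(im[120:260,125:525],None,fx=2,fy=2,interpolation=cv2.INTER_CUBIC);cv2.imwrite("pics/topc.png",big)
E
```

```text
[368. 228.] ['z0: cen 447,-137 mom 447,-138 41x41 a45', 'z14: cen 447,-136 mom 447,-136 40x41 a45', 'z28: cen 447,-134 mom 447,-134 40x40 a45']
[266. 233.] ['z0: cen 432,120 mom 432,120 34x63 a54', 'z14: cen 432,118 mom 432,118 33x62 a54', 'z28: cen 432,117 mom 432,117 33x61 a54']
[311. 225.] ['z0: cen 454,6 mom 454,6 38x35 a0', 'z14: cen 454,6 mom 454,6 37x35 a0', 'z28: cen 454,6 mom 454,6 37x34 a0']
[462. 224.] ['z0: cen 458,-378 mom 458,-378 159x113 a82', 'z14: cen 458,-373 mom 458,-373 157x111 a82', 'z28: cen 458,-368 mom 458,-368 155x110 a82']
[173. 217.] ['z0: cen 470,353 mom 470,353 97x162 a10', 'z14: cen 469,348 mom 469,348 95x159 a10', 'z28: cen 469,343 mom 469,343 94x157 a10']
[386. 163.] ['z0: cen 615,-184 mom 614,-186 47x24 a67', 'z14: cen 612,-182 mom 611,-183 46x23 a67', 'z28: cen 610,-179 mom 609,-181 45x23 a67']
[234. 150.] ['z0: cen 642,205 mom 642,205 41x34 a78', 'z14: cen 640,202 mom 640,202 40x34 a78', 'z28: cen 637,200 mom 637,200 39x33 a78']
[314. 161.] ['z0: cen 616,1 mom 616,1 138x87 a74', 'z14: cen 614,1 mom 614,1 136x86 a74', 'z28: cen 612,1 mom 612,1 135x84 a74']
[190. 153.] ['z0: cen 634,318 mom 634,318 83x84 a1', 'z14: cen 632,314 mom 631,314 82x83 a1', 'z28: cen 629,310 mom 629,310 81x82 a1']
[470. 101.] ['z0: cen 780,-391 mom 781,-407 5x187 a1', 'z14: cen 776,-386 mom 777,-402 5x185 a1', 'z28: cen 771,-380 mom 772,-396 5x182 a1']
```

View pics/topc.png

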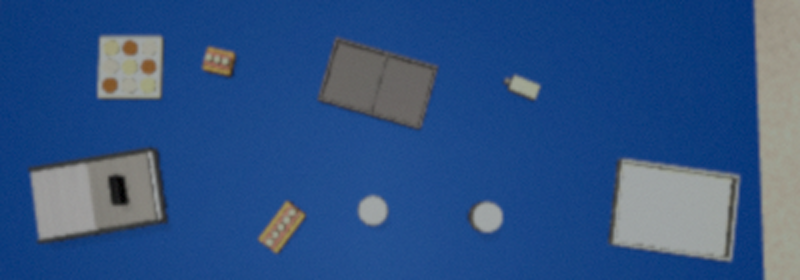

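```bash
python3 - <<'E'
from h import *
go(447,-136,20,74)
E
```

```text
turn z units -7.40 (j6 now -0.22)
shift units x 17.72 y 7.93 z 8.43 yaw->74.0
```

```bash
python3 -m crank '[[[0,0,0,0,0,-1,85],[0,0,0,0,0,-1,85],[0,0,0,0,0,-1,85],[0,0,0,0,0,-1,85],[0,0,0,0,0,-1,85],[0,0,0,0,0,-1,85],[0,0,0,0,0,-1,85],[0,0,0,0,0,-0.4,85]]]' 40
python3 -m crank '[[[1,0.44,0.3,0,0,0,85],[1,0.44,0.3,0,0,0,85],[1,0.44,0.3,0,0,0,85],[1,0.44,0.3,0,0,0,85],[1,0.44,0.3,0,0,0,85],[1,0.44,0.3,0,0,0,85],[1,0.44,0.3,0,0,0,85],[1,0.44,0.3,0,0,0,85]]]'
python3 -m crank '[[[1,0.44,0.3,0,0,0,85],[1,0.44,0.3,0,0,0,85],[1,0.44,0.3,0,0,0,85],[1,0.44,0.3,0,0,0,85],[1,0.44,0.3,0,0,0,85],[1,0.44,0.3,0,0,0,85],[1,0.44,0.3,0,0,0,85],[1,0.44,0.3,0,0,0,85]]]'
python3 - <<'E'
from h import *
st();p=sense();cv2.imwrite("pics/w1.png",capture("wrist"))
go(447,-136,20,74)
E
```

```text
time_s: 0.9
eef_pos: [134.3, -507.4, 231.0]
ee_rot: [-0.0, 0.797, 0.604, 0.0]
force: [0.3, -0.3, -0.8]
grip_width: 0.998
grip_force: 0.0
time_s: 1.7
eef_pos: [274.5, -338.4, 170.9]
ee_rot: [-0.0, 0.799, 0.602, 0.0]
force: [0.1, -1.0, 0.0]
grip_width: 0.997
grip_force: 0.0
time_s: 2.5
eef_pos: [414.1, -170.3, 110.8]
ee_rot: [-0.0, 0.798, 0.602, -0.0]
force: [0.2, 0.7, 0.8]
grip_width: 0.996
grip_force: 0.0
t2.5 [ 414.1 -170.3  110.8] yaw74.0 F [0.2 0.7 0.8] w0.996 g0.0
turn z units 0.01 (j6 now -0.37)
shift units x 1.57 y 0.87 z 3.59 yaw->74.0
```

View pics/w1.png

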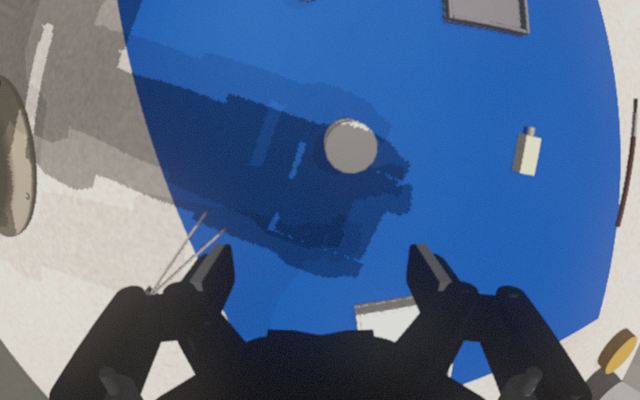

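The wrist view shows the tall jar's lid centred at about (350,144). The blank is at about (525,155) with its stub pointing up in the image, near (529,131).

```bash
python3 - <<'E'
from h import *
p=sense()
print(onplane("wrist",[[350,144]],46,p)[0].round(1))
im=cv2.imread("pics/w1.png");
c=[[518,134],[540,137],[531,175],[514,170]]
print("blank",onplane("wrist",[[530,155],[529,128],[517,134],[541,137],[535,160],[516,158]],15,p).round(1).tolist())
E
```

```text
[ 446.9 -129.2   46. ]
blank [[609.8, -182.6, 15.0], [612.2, -157.9, 15.0], [597.3, -160.4, 15.0], [625.8, -168.9, 15.0], [615.4, -188.7, 15.0], [592.9, -181.5, 15.0]]
```

```bash
python3 -m crank '[[[0.92,0.42,0.3,0,0,0,85],[0.92,0.42,0.3,0,0,0,85],[0,0,0.8,0,0,0,85],[0,0,0.8,0,0,0,85],[0,0,0.8,0,0,0,85],[0,0,0.63,0,0,0,85],[0,0,0,0,0,0,25],[0,0,0,0,0,0,25]]]' 40
python3 -m crank '[[[0,0,0,0,0,0,25],[0,0,0,0,0,0,25],[0,0,0,0,0,0,25],[0,0,0,0,0,0,25],[0,0,0,0,0,0,25],[0,0,0,0,0,0,25],[0,0,-0.5,0,0,0,25],[0,0,-1,0,0,0,25]]]' 40
python3 - <<'E'
from h import *
st()
a=np.radians(-16)
for s in(33,-33):
    x,y=615-s*np.sin(a),1+s*np.cos(a);print(x,y);go(x,y,120,74)
E
```

```text
time_s: 3.35
eef_pos: [446.5, -133.0, 20.8]
ee_rot: [-0.0, 0.798, 0.602, -0.0]
force: [0.6, -0.4, -0.1]
grip_width: 0.69
grip_force: 0.0
time_s: 4.15
eef_pos: [445.7, -132.5, 57.8]
ee_rot: [-0.001, 0.799, 0.602, -0.0]
force: [-0.2, -0.5, 0.1]
grip_width: 0.41
grip_force: 40.0
t4.2 [ 445.7 -132.5   57.8] yaw74.0 F [-0.2 -0.5  0.1] w0.410 g40.0
624.0960327419609 32.72163596596452
turn z units 0.00 (j6 now -0.26)
shift units x 8.32 y 5.04 z -2.49 yaw->74.0
605.9039672580391 -30.721635965964524
turn z units 0.00 (j6 now -0.26)
shift units x 5.68 y 5.04 z -2.49 yaw->74.0
```

```bash
python3 -m crank '[[[0.8,0.72,-0.3,0,0,0,25],[0.8,0.72,-0.3,0,0,0,25],[0.8,0.72,-0.3,0,0,0,25],[0.8,0.72,0,0,0,0,25],[0.8,0.72,0,0,0,0,25],[0.8,0.72,0,0,0,0,25],[0.8,0.72,0,0,0,0,25],[0,0,0,0,0,0,25]]]'
python3 - <<'E'
from h import *
st();p=sense();cv2.imwrite("pics/w2.png",capture("wrist"))
go(606,-30.7,25,74)
E
```

```text
time_s: 4.95
eef_pos: [607.8, -31.5, 80.7]
ee_rot: [0.0, 0.798, 0.603, 0.001]
force: [-0.1, -0.5, -0.7]
grip_width: 0.413
grip_force: 40.1
t5.0 [607.8 -31.5  80.7] yaw74.1 F [-0.1 -0.5 -0.7] w0.413 g40.1
turn z units 0.01 (j6 now 0.03)
shift units x 0.06 y -0.04 z 2.22 yaw->74.0
```

View pics/w2.png

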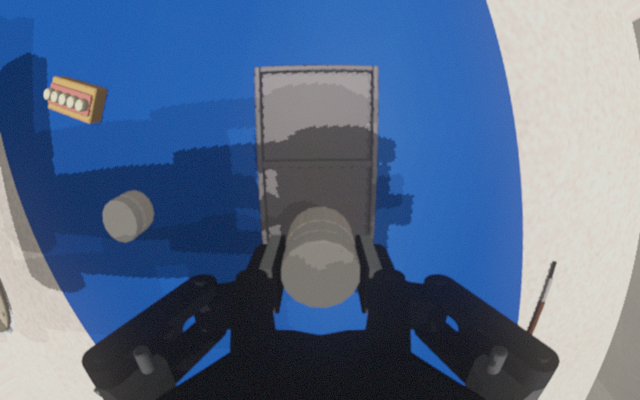

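The tray is aligned with the tool: its far rim corners are at (256,68) and (380,68) and its divider runs (260,160)–(376,160). The jar hangs over the near bay. The short jar is at about (122,218).

```bash
python3 - <<'E'
from h import *
p=sense()
print(onplane("wrist",[[256,68],[380,68],[260,160],[376,160]],14,p).round(1).tolist())
print(onplane("wrist",[[122,219]],30,p).round(1).tolist())
E
```

```text
[[592.2, 73.5, 14.0], [671.8, 50.7, 14.0], [576.2, 12.3, 14.0], [653.1, -9.7, 14.0]]
[[457.3, 4.6, 30.0]]
```

```bash
python3 -m crank '[[[0,0,0.6,0,0,0,25],[0,0,0.6,0,0,0,25],[0,0,0.6,0,0,0,25],[0,0,0.42,0,0,0,25],[0,0,0,0,0,0,25],[0,0,0,0,0,0,75],[0,0,0,0,0,0,75],[0,0,0,0,0,0,75]]]'
python3 -m crank '[[[0,0,0,0,0,0,75],[0,0,0,0,0,0,75],[0,0,-0.8,0,0,0,75],[0,0,-0.8,0,0,0,75],[0,0,-0.8,0,0,0,75],[0,0,0,0,0,0,75],[0,0,0,0,0,0,75],[0,0,0,0,0,0,75]]]'
python3 - <<'E'
from h import *
st()
go(456.5,5,19,74)
E
```

```text
time_s: 5.8
eef_pos: [606.1, -33.1, 25.0]
ee_rot: [0.0, 0.799, 0.602, 0.0]
force: [0.0, -0.2, -0.8]
grip_width: 0.875
grip_force: 0.0
time_s: 6.6
eef_pos: [605.5, -32.9, 83.8]
ee_rot: [-0.001, 0.798, 0.602, -0.001]
force: [-0.4, 0.0, 0.1]
grip_width: 0.881
grip_force: 0.0
t6.6 [605.5 -32.9  83.8] yaw74.0 F [-0.4  0.   0.1] w0.881 g0.0
turn z units 0.00 (j6 now 0.03)
shift units x -0.19 y -6.15 z 2.59 yaw->74.0
```

```bash
python3 -m crank '[[[-0.03,-0.88,0,0,0,0,85],[-0.03,-0.88,0,0,0,0,85],[-0.03,-0.88,0,0,0,0,85],[-0.03,-0.88,0,0,0,0,85],[-0.03,-0.88,0,0,0,0,85],[-0.03,-0.88,0,0,0,0,85],[-0.03,-0.88,0,0,0,0,85],[0,0,0.7,0,0,0,85]]]'
python3 -m crank '[[[0,0,0.7,0,0,0,85],[0,0,0.7,0,0,0,85],[0,0,0.65,0,0,0,85],[0,0,0,0,0,0,25],[0,0,0,0,0,0,25],[0,0,0,0,0,0,25],[0,0,0,0,0,0,25],[0,0,0,0,0,0,25]]]' 40
python3 -m crank '[[[0,0,0,0,0,0,25],[0,0,0,0,0,0,25],[0,0,0,0,0,0,25],[0,0,-0.8,0,0,0,25],[0,0,-0.9,0,0,0,25],[0,0,-0.9,0,0,0,25],[0,0,-0.9,0,0,0,25],[0,0,0,0,0,0,25]]]' 40
python3 - <<'E'
from h import *
st()
go(624,33,20,74)
E
```

```text
time_s: 7.4
eef_pos: [455.2, 4.9, 67.9]
ee_rot: [0.0, 0.798, 0.602, 0.0]
force: [1.3, -0.4, -0.1]
grip_width: 0.995
grip_force: 0.0
time_s: 8.2
eef_pos: [457.0, 4.2, 17.2]
ee_rot: [0.001, 0.798, 0.602, 0.0]
force: [-1.6, 0.5, 5.9]
grip_width: 0.404
grip_force: 39.7
time_s: 9.0
eef_pos: [458.1, 4.0, 106.5]
ee_rot: [0.002, 0.798, 0.602, 0.002]
force: [0.3, 0.0, -2.4]
grip_width: 0.407
grip_force: 40.2
t9.0 [458.1   4.  106.5] yaw74.0 F [ 0.3  0.  -2.4] w0.407 g40.2
turn z units 0.00 (j6 now 0.03)
shift units x 2.94 y 6.06 z 3.46 yaw->74.0
```

```bash
python3 -m crank '[[[0.42,0.87,0,0,0,0,25],[0.42,0.87,0,0,0,0,25],[0.42,0.87,0,0,0,0,25],[0.42,0.87,0,0,0,0,25],[0.42,0.87,0,0,0,0,25],[0.42,0.87,0,0,0,0,25],[0.42,0.84,0,0,0,0,25],[0,0,1,0,0,0,25]]]'
python3 -m crank '[[[0,0,0.9,0,0,0,25],[0,0,0.2,0,0,0,25],[0,0,0,0,0,0,25],[0,0,0,0,0,0,25],[0,0,0,0,0,0,25],[0,0,0,0,0,0,25],[0,0,0,0,0,0,25],[0,0,0,0,0,0,25]]]'
python3 - <<'E'
from h import *
st();p=sense();cv2.imwrite("pics/w3.png",capture("wrist"))
go(624,33,20,74)
E
```

```text
time_s: 9.8
eef_pos: [625.8, 33.4, 80.0]
ee_rot: [0.002, 0.798, 0.602, 0.002]
force: [0.8, -0.8, -0.4]
grip_width: 0.403
grip_force: 40.3
time_s: 10.6
eef_pos: [622.6, 33.2, 51.6]
ee_rot: [0.0, 0.798, 0.602, 0.0]
force: [0.1, -0.3, 0.3]
grip_width: 0.403
grip_force: 40.3
t10.6 [622.6  33.2  51.6] yaw74.0 F [ 0.1 -0.3  0.3] w0.403 g40.3
turn z units 0.00 (j6 now 0.14)
shift units x 0.01 y 0.06 z 1.26 yaw->74.0
```

View pics/w3.png

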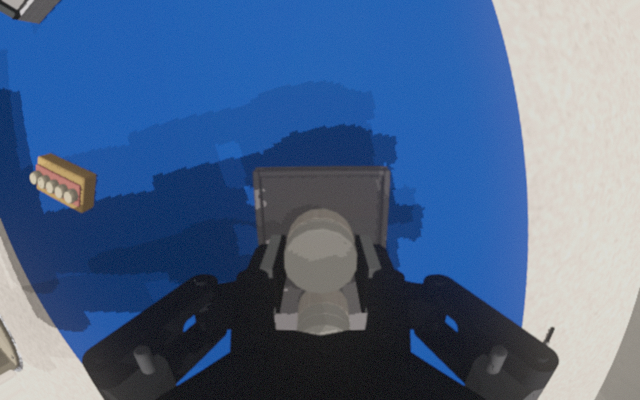

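The short jar hangs upright over the far bay, with the tall jar standing behind it at (325,315). The long model shows at (66,183).

```bash
python3 -m crank '[[[0,0,0.4,0,0,0,25],[0,0,0.4,0,0,0,25],[0,0,0.3,0,0,0,25],[0,0,0.16,0,0,0,25],[0,0,0,0,0,0,25],[0,0,0,0,0,0,25],[0,0,0,0,0,0,70],[0,0,0,0,0,0,70]]]'
python3 -m crank '[[[0,0,0,0,0,0,70],[0,0,0,0,0,0,70],[0,0,-0.7,0,0,0,70],[0,0,-1,0,0,0,70],[0,0,-1,0,0,0,70],[0,0,-1,0,0,0,70],[0,0,0,0,0,0,70],[0,0,0,0,0,0,70]]]'
python3 - <<'E'
from h import *
st()
go(432,118.5,3,144)
E
```

```text
time_s: 11.45
eef_pos: [622.4, 33.3, 19.3]
ee_rot: [-0.0, 0.798, 0.602, -0.0]
force: [-0.4, -0.0, -0.0]
grip_width: 0.728
grip_force: 0.0
time_s: 12.25
eef_pos: [622.4, 33.3, 112.1]
ee_rot: [0.0, 0.798, 0.602, 0.0]
force: [0.5, -0.0, -0.7]
grip_width: 0.821
grip_force: 0.0
t12.2 [622.4  33.3 112.1] yaw74.0 F [ 0.5 -0.  -0.7] w0.821 g0.0
turn z units -8.75 (j6 now 0.14)
shift units x 8.17 y -1.72 z 4.36 yaw->144.0
```

```bash
python3 -m crank '[[[0,0,0,0,0,-1,70],[0,0,0,0,0,-1,70],[0,0,0,0,0,-1,70],[0,0,0,0,0,-1,70],[0,0,0,0,0,-1,70],[0,0,0,0,0,-1,70],[0,0,0,0,0,-1,70],[0,0,0,0,0,-1,70]]]'
python3 -m crank '[[[0,0,0,0,0,-0.75,70],[0.95,-0.24,0,0,0,0,70],[0.95,-0.24,0,0,0,0,70],[0.95,-0.24,0,0,0,0,70],[0.95,-0.24,0,0,0,0,70],[0.95,-0.24,0,0,0,0,70],[0.95,-0.24,0,0,0,0,70],[0.95,-0.24,0,0,0,0,70]]]'
python3 -m crank '[[[0,0,0,0,0,0,70],[0,0,0,0,0,0,70],[0,0,0,0,0,0,70],[0,0,0,0,0,0,70],[0,0,0,0,0,0,70],[0,0,0,0,0,0,70],[0,0,0,0,0,0,70],[0,0,0,0,0,0,70]]]'
python3 - <<'E'
from h import *
st();p=sense();im=capture("wrist");cv2.imwrite("pics/w4.png",im)
go(432,118.5,3,144)
E
```

```text
time_s: 13.05
eef_pos: [621.8, 33.3, 110.6]
ee_rot: [-0.001, 0.355, 0.935, -0.0]
force: [-0.3, -0.5, -1.0]
grip_width: 0.818
grip_force: 0.0
time_s: 13.85
eef_pos: [461.6, 97.3, 111.0]
ee_rot: [-0.001, 0.309, 0.951, -0.0]
force: [0.9, -0.4, -0.5]
grip_width: 0.823
grip_force: 0.0
time_s: 14.65
eef_pos: [463.3, 96.9, 112.3]
ee_rot: [-0.0, 0.309, 0.951, 0.0]
force: [-0.4, 0.4, -0.8]
grip_width: 0.817
grip_force: 0.0
t14.7 [463.3  96.9 112.3] yaw144.0 F [-0.4  0.4 -0.8] w0.817 g0.0
turn z units 0.00 (j6 now -0.98)
shift units x 1.52 y -0.04 z 4.37 yaw->144.0
```

View pics/w4.png

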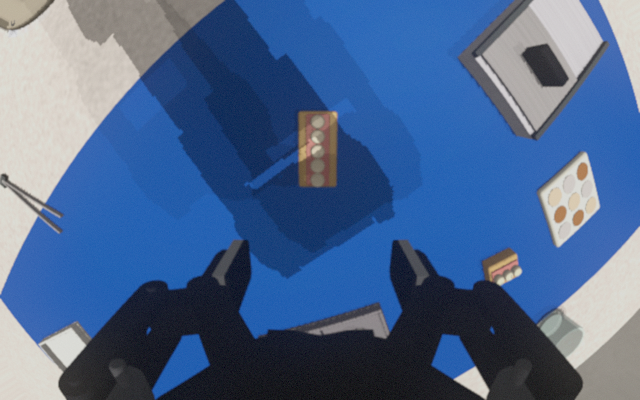

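The long model is upright in the image, aligned with the tool, spanning (299..337, 111..187). The cassette with its fin is at upper right (545,65), the palette at (568,198), and the short model at (503,267).

```bash
python3 - <<'E'
from h import *
p=sense()
P=onplane("wrist",[[299,111],[337,111],[337,187],[299,187]],17,p);print(P.round(1).tolist(),P.mean(0).round(1))
c=P.mean(0);go(c[0],c[1],3,144)
a=np.radians(-8);R=np.array([[np.cos(a),-np.sin(a)],[np.sin(a),np.cos(a)]])
print(R@[0,-28]+[458,-375],R@[0,38]+[458,-375])
print("short",onplane("wrist",[[483,262],[517,249]],17,p).round(1).tolist())
E
```

```text
[[399.0, 123.3, 17.0], [415.9, 146.5, 17.0], [464.6, 111.9, 17.0], [446.9, 87.5, 17.0]] [431.6 117.3  17. ]
turn z units 0.00 (j6 now -0.98)
shift units x 1.51 y -0.09 z 4.37 yaw->144.0
[ 454.10315317 -402.72750592] [ 463.28857784 -337.36981339]
short [[609.8, 185.0, 17.0], [623.8, 223.4, 17.0]]
```

Descend, grip, lift.

```bash
python3 -m crank '[[[0.75,-0.04,0.5,0,0,0,75],[0.76,-0.04,0.9,0,0,0,75],[0,0,0.9,0,0,0,75],[0,0,0.9,0,0,0,75],[0,0,0.6,0,0,0,75],[0,0,0.4,0,0,0,75],[0,0,0.14,0,0,0,75],[0,0,0,0,0,0,20]]]' 40
python3 -m crank '[[[0,0,0,0,0,0,20],[0,0,0,0,0,0,20],[0,0,0,0,0,0,20],[0,0,0,0,0,0,20],[0,0,0,0,0,0,20],[0,0,0,0,0,0,20],[0,0,0,0,0,0,20],[0,0,0,0,0,0,20]]]' 40
python3 -m crank '[[[0,0,-0.5,0,0,0,20],[0,0,-1,0,0,0,20],[0,0,-1,0,0,0,20],[0,0,-1,0,0,0,20],[0,0,-0.6,0,0,0,20],[0,0,0,0,0,0,20],[0,0,0,0,0,0,20],[0,0,0,0,0,0,20]]]' 40
python3 - <<'E'
from h import *
st();go(454,-403,100,82)
E
```

```text
time_s: 15.5
eef_pos: [431.7, 117.5, 3.8]
ee_rot: [-0.0, 0.309, 0.951, -0.0]
force: [0.3, -0.5, -0.0]
grip_width: 0.728
grip_force: 0.0
time_s: 16.3
eef_pos: [432.0, 117.5, 4.5]
ee_rot: [0.001, 0.309, 0.951, 0.0]
force: [-1.0, -0.1, 5.9]
grip_width: 0.339
grip_force: 40.2
time_s: 17.1
eef_pos: [431.0, 117.5, 105.4]
ee_rot: [-0.001, 0.309, 0.951, -0.0]
force: [0.7, -0.5, -0.1]
grip_width: 0.338
grip_force: 39.8
t17.1 [431.  117.5 105.4] yaw144.0 F [ 0.7 -0.5 -0.1] w0.338 g39.8
turn z units 7.75 (j6 now -0.94)
shift units x -20.49 y 3.81 z 0.21 yaw->82.0
```

```bash
python3 -m crank '[[[0,0,0,0,0,0.97,20],[0,0,0,0,0,0.97,20],[0,0,0,0,0,0.97,20],[0,0,0,0,0,0.97,20],[0,0,0,0,0,0.97,20],[0,0,0,0,0,0.97,20],[0,0,0,0,0,0.97,20],[0,0,0,0,0,0.96,20]]]'
python3 -m crank '[[[-0.97,0.18,0,0,0,0,20],[-0.97,0.18,0,0,0,0,20],[-0.97,0.18,0,0,0,0,20],[-0.97,0.18,0,0,0,0,20],[-0.97,0.18,0,0,0,0,20],[-0.97,0.18,0,0,0,0,20],[-0.97,0.18,0,0,0,0,20],[-0.97,0.18,0,0,0,0,20]]]'
python3 -m crank '[[[-0.97,0.18,0,0,0,0,20],[-0.97,0.18,0,0,0,0,20],[-0.97,0.18,0,0,0,0,20],[-0.97,0.18,0,0,0,0,20],[-0.97,0.18,0,0,0,0,20],[-0.97,0.18,0,0,0,0,20],[-0.97,0.18,0,0,0,0,20],[-0.97,0.18,0,0,0,0,20]]]'
python3 -m crank '[[[-0.97,0.18,0,0,0,0,20],[-0.97,0.18,0,0,0,0,20],[-0.97,0.18,0,0,0,0,20],[-0.97,0.18,0,0,0,0,20],[-0.97,0.18,0,0,0,0,20],[0,0,0,0,0,0,20],[0,0,0,0,0,0,20],[0,0,0,0,0,0,20]]]'
python3 - <<'E'
from h import *
st();p=sense();im=capture("wrist");cv2.imwrite("pics/w5.png",im)
go(454,-403,8,82)
E
```

```text
time_s: 17.9
eef_pos: [431.1, 117.5, 105.3]
ee_rot: [-0.001, 0.756, 0.654, -0.001]
force: [-0.3, -0.9, -0.8]
grip_width: 0.336
grip_force: 39.8
time_s: 18.7
eef_pos: [439.8, -80.5, 105.4]
ee_rot: [-0.001, 0.755, 0.656, -0.0]
force: [0.3, 0.2, -0.6]
grip_width: 0.34
grip_force: 39.8
time_s: 19.5
eef_pos: [448.6, -277.5, 105.1]
ee_rot: [-0.001, 0.755, 0.656, -0.0]
force: [0.6, 0.4, -0.6]
grip_width: 0.334
grip_force: 39.8
time_s: 20.3
eef_pos: [454.5, -398.9, 105.7]
ee_rot: [-0.001, 0.754, 0.656, 0.0]
force: [-0.4, 0.7, 0.1]
grip_width: 0.34
grip_force: 39.8
t20.3 [ 454.5 -398.9  105.7] yaw82.1 F [-0.4  0.7  0.1] w0.340 g39.8
turn z units 0.01 (j6 now -0.78)
shift units x -0.16 y 0.00 z 3.92 yaw->82.0
```

View pics/w5.png

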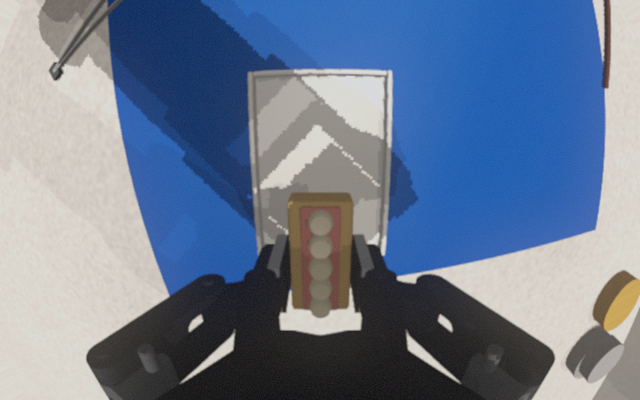

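The pan is square to the tool, with far rim corners at (249,72) and (392,71). The long model is held centred at (320,250), teeth up.

```bash
python3 - <<'E'
from h import *
p=sense()
P=onplane("wrist",[[249,72],[392,71]],18,p);print(P.round(1).tolist())
a=np.arctan2(P[1,1]-P[0,1],P[1,0]-P[0,0]);print(np.degrees(a))
m=P.mean(0)[:2];u=np.array([-np.sin(a),np.cos(a)])
print("centre",m-75*u)
for k in (75+28,75-38): print(m-k*u)
E
```

```text
[[415.9, -294.6, 18.0], [520.9, -308.4, 18.0]]
-7.516994362663514
centre [ 458.57309958 -375.87959906]
[ 454.9101324  -403.63896993]
[ 463.54426933 -338.20616715]
```

```bash
python3 -m crank '[[[-0.17,0,0.8,0,0,0,20],[0,0,0.8,0,0,0,20],[0,0,0.8,0,0,0,20],[0,0,0.8,0,0,0,20],[0,0,0.4,0,0,0,20],[0,0,0.27,0,0,0,20],[0,0,0,0,0,0,20],[0,0,0,0,0,0,20]]]'
python3 -m crank '[[[0,0,0,0,0,0,45],[0,0,0,0,0,0,45],[0,0,0,0,0,0,45],[0,0,0,0,0,0,45],[0,0,-0.5,0,0,0,45],[0,0,-0.9,0,0,0,45],[0,0,-0.9,0,0,0,45],[0,0,-0.9,0,0,0,45]]]'
python3 - <<'E'
from h import *
st();go(640,203,110,78)
E
```

```text
time_s: 21.15
eef_pos: [454.2, -404.3, 10.3]
ee_rot: [0.001, 0.754, 0.656, -0.0]
force: [0.0, 0.3, -0.9]
grip_width: 0.336
grip_force: 39.8
time_s: 21.95
eef_pos: [454.0, -404.2, 91.5]
ee_rot: [0.0, 0.755, 0.656, -0.0]
force: [-0.7, 0.3, 0.4]
grip_width: 0.526
grip_force: 0.0
t21.9 [ 454.  -404.2   91.5] yaw82.0 F [-0.7  0.3  0.4] w0.526 g0.0
turn z units 0.50 (j6 now -0.78)
shift units x 25.30 y 2.23 z -0.74 yaw->78.0
```

```bash
python3 -m crank '[[[0,0,-0.7,0,0,0.5,70],[1,0.09,0,0,0,0,70],[1,0.09,0,0,0,0,70],[1,0.09,0,0,0,0,70],[1,0.09,0,0,0,0,70],[1,0.09,0,0,0,0,70],[1,0.09,0,0,0,0,70],[1,0.09,0,0,0,0,70]]]'
python3 -m crank '[[[1,0.09,0,0,0,0,70],[1,0.09,0,0,0,0,70],[1,0.09,0,0,0,0,70],[1,0.09,0,0,0,0,70],[1,0.09,0,0,0,0,70],[1,0.09,0,0,0,0,70],[1,0.09,0,0,0,0,70],[1,0.09,0,0,0,0,70]]]'
python3 -m crank '[[[1,0.09,0,0,0,0,70],[1,0.09,0,0,0,0,70],[1,0.09,0,0,0,0,70],[1,0.09,0,0,0,0,70],[1,0.09,0,0,0,0,70],[1,0.09,0,0,0,0,70],[1,0.09,0,0,0,0,70],[1,0.09,0,0,0,0,70]]]'
python3 -m crank '[[[0,0,0,0,0,0,70],[0,0,0,0,0,0,70],[0,0,0,0,0,0,70],[0,0,0,0,0,0,70],[0,0,0,0,0,0,70],[0,0,0,0,0,0,70],[0,0,0,0,0,0,70],[0,0,0,0,0,0,70]]]'
python3 - <<'E'
from h import *
st();p=sense();im=capture("wrist");cv2.imwrite("pics/w6.png",im)
go(640,203,4,78)
E
```

```text
time_s: 22.75
eef_pos: [506.0, -235.3, 108.1]
ee_rot: [0.0, 0.777, 0.63, 0.0]
force: [1.1, 0.0, -0.2]
grip_width: 0.816
grip_force: 0.0
time_s: 23.55
eef_pos: [565.1, -43.3, 108.1]
ee_rot: [0.0, 0.777, 0.629, 0.0]
force: [0.2, -1.2, -0.2]
grip_width: 0.818
grip_force: 0.0
time_s: 24.35
eef_pos: [624.2, 148.7, 108.2]
ee_rot: [0.0, 0.777, 0.63, 0.0]
force: [0.6, 0.9, 0.3]
grip_width: 0.819
grip_force: 0.0
time_s: 25.15
eef_pos: [623.8, 147.5, 107.1]
ee_rot: [0.0, 0.777, 0.629, -0.0]
force: [0.3, 0.5, 0.5]
grip_width: 0.821
grip_force: 0.0
t25.1 [623.8 147.5 107.1] yaw78.0 F [0.3 0.5 0.5] w0.821 g0.0
turn z units 0.00 (j6 now 0.26)
shift units x 2.30 y 0.17 z 4.12 yaw->78.0
```

View pics/w6.png

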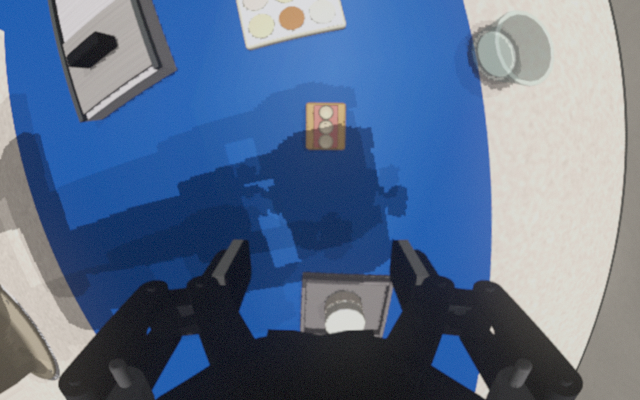

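The short model is aligned with the tool, spanning (306..345, 103..150). The short jar stands in its bay at (345,320). The palette is at (290,15).

```bash
python3 - <<'E'
from h import *
p=sense()
P=onplane("wrist",[[306,103],[345,103],[345,150],[306,150]],17,p);c=P.mean(0);print(P.round(1).tolist(),c)
go(c[0],c[1],4,78)
go(c[0],c[1],4,79)
E
```

```text
[[628.9, 221.4, 17.0], [657.1, 215.5, 17.0], [650.1, 180.7, 17.0], [621.3, 186.7, 17.0]] [639.36319356 201.06176391  17.        ]
turn z units 0.00 (j6 now 0.26)
shift units x 2.22 y 0.16 z 4.12 yaw->78.0
turn z units -0.12 (j6 now 0.26)
shift units x 2.22 y 0.20 z 4.12 yaw->79.0
```

```bash
python3 -m crank '[[[0.74,0.05,0,0,0,0,70],[0.74,0.05,0.3,0,0,0,70],[0.74,0.06,0.8,0,0,0,70],[0,0,0.9,0,0,0,70],[0,0,0.9,0,0,0,70],[0,0,0.6,0,0,0,70],[0,0,0.4,0,0,0,70],[0,0,0.2,0,0,0,70]]]' 40
python3 -m crank '[[[0,0,0,0,0,0,20],[0,0,0,0,0,0,20],[0,0,0,0,0,0,20],[0,0,0,0,0,0,20],[0,0,0,0,0,0,20],[0,0,0,0,0,0,20],[0,0,0,0,0,0,20],[0,0,0,0,0,0,20]]]' 40
python3 -m crank '[[[0,0,-0.5,0,0,0,20],[0,0,-1,0,0,0,20],[0,0,-1,0,0,0,20],[0,0,-1,0,0,0,20],[0,0,-0.8,0,0,0,20],[0,0,0,0,0,0,20],[0,0,0,0,0,0,20],[0,0,0,0,0,0,20]]]' 40
python3 - <<'E'
from h import *
st();go(463.5,-337,110,82.3)
E
```

```text
time_s: 26.0
eef_pos: [639.2, 201.0, 4.0]
ee_rot: [-0.0, 0.777, 0.629, -0.0]
force: [-0.4, 0.1, 0.3]
grip_width: 0.82
grip_force: 0.0
time_s: 26.8
eef_pos: [639.9, 201.1, 5.7]
ee_rot: [0.001, 0.777, 0.629, 0.001]
force: [0.0, 0.6, 6.3]
grip_width: 0.339
grip_force: 40.5
time_s: 27.6
eef_pos: [638.6, 201.0, 110.6]
ee_rot: [-0.001, 0.777, 0.629, -0.001]
force: [0.5, -0.3, -1.6]
grip_width: 0.342
grip_force: 39.8
t27.6 [638.6 201.  110.6] yaw78.0 F [ 0.5 -0.3 -1.6] w0.342 g39.8
turn z units -0.53 (j6 now 0.34)
shift units x -22.26 y -4.06 z 0.02 yaw->82.3
```

```bash
python3 -m crank '[[[0,0,0,0,0,-0.53,20],[-0.97,-0.18,0,0,0,0,20],[-0.97,-0.18,0,0,0,0,20],[-0.97,-0.18,0,0,0,0,20],[-0.97,-0.18,0,0,0,0,20],[-0.97,-0.18,0,0,0,0,20],[-0.97,-0.18,0,0,0,0,20],[-0.97,-0.18,0,0,0,0,20]]]'
python3 -m crank '[[[-0.97,-0.18,0,0,0,0,20],[-0.97,-0.18,0,0,0,0,20],[-0.97,-0.18,0,0,0,0,20],[-0.97,-0.18,0,0,0,0,20],[-0.97,-0.18,0,0,0,0,20],[-0.97,-0.18,0,0,0,0,20],[-0.97,-0.18,0,0,0,0,20],[-0.97,-0.18,0,0,0,0,20]]]'
python3 -m crank '[[[-0.97,-0.18,0,0,0,0,20],[-0.97,-0.18,0,0,0,0,20],[-0.97,-0.18,0,0,0,0,20],[-0.97,-0.18,0,0,0,0,20],[-0.97,-0.18,0,0,0,0,20],[-0.97,-0.18,0,0,0,0,20],[-0.97,-0.17,0,0,0,0,20],[-0.9,-0.1,0,0,0,0,20]]]'
python3 -m crank '[[[0,0,0.9,0,0,0,20],[0,0,0.9,0,0,0,20],[0,0,0,0,0,0,20],[0,0,0,0,0,0,20],[0,0,0,0,0,0,20],[0,0,0,0,0,0,20],[0,0,0,0,0,0,20],[0,0,0,0,0,0,20]]]'
python3 - <<'E'
from h import *
st();go(463.5,-337,8.5,82.3)
E
```

```text
time_s: 28.4
eef_pos: [584.3, 36.3, 110.9]
ee_rot: [-0.001, 0.753, 0.658, -0.001]
force: [0.9, 0.1, -0.1]
grip_width: 0.34
grip_force: 39.8
time_s: 29.2
eef_pos: [522.6, -150.9, 111.0]
ee_rot: [-0.001, 0.753, 0.658, -0.0]
force: [-0.1, -0.5, -0.4]
grip_width: 0.339
grip_force: 39.8
time_s: 30.0
eef_pos: [463.2, -336.9, 110.9]
ee_rot: [-0.001, 0.753, 0.658, -0.0]
force: [1.5, 0.3, -0.7]
grip_width: 0.34
grip_force: 39.8
time_s: 30.8
eef_pos: [464.2, -336.3, 67.5]
ee_rot: [0.0, 0.753, 0.658, 0.0]
force: [-0.2, -0.4, -0.7]
grip_width: 0.343
grip_force: 39.7
t30.8 [ 464.2 -336.3   67.5] yaw82.3 F [-0.2 -0.4 -0.7] w0.343 g39.7
turn z units -0.00 (j6 now -0.70)
shift units x -0.03 y -0.03 z 2.36 yaw->82.3
```

```bash
python3 -m crank '[[[0,0,0.6,0,0,0,20],[0,0,0.6,0,0,0,20],[0,0,0.6,0,0,0,20],[0,0,0.35,0,0,0,20],[0,0,0.16,0,0,0,20],[0,0,0,0,0,0,20],[0,0,0,0,0,0,45],[0,0,0,0,0,0,45]]]'
python3 -m crank '[[[0,0,0,0,0,0,45],[0,0,0,0,0,0,45],[0,0,-0.5,0,0,0,45],[0,0,-0.9,0,0,0,45],[0,0,-0.9,0,0,0,45],[0,0,-0.9,0,0,0,45],[0,0,-0.9,0,0,0,45],[0,0,0,0,0,0,45]]]'
python3 - <<'E'
from h import *
st()
go(469,346,120,99)
go(469,346,120,9)
E
```

```text
time_s: 31.6
eef_pos: [464.3, -336.4, 9.6]
ee_rot: [0.0, 0.753, 0.658, 0.0]
force: [-0.2, 0.3, -0.0]
grip_width: 0.525
grip_force: 0.0
time_s: 32.4
eef_pos: [465.2, -337.4, 115.7]
ee_rot: [0.003, 0.753, 0.658, 0.0]
force: [0.2, 0.5, -0.9]
grip_width: 0.524
grip_force: 0.0
t32.4 [ 465.2 -337.4  115.7] yaw82.3 F [ 0.2  0.5 -0.9] w0.524 g0.0
turn z units -2.09 (j6 now -0.70)
shift units x 26.97 y 4.43 z -0.17 yaw->99.0
turn z units 9.16 (j6 now -0.70)
shift units x 4.43 y -26.97 z -0.17 yaw->9.0
```

```bash
python3 -m crank '[[[0,0,-0.2,0,0,1,45],[0,0,-0.2,0,0,1,45],[0,0,-0.2,0,0,1,45],[0,0,-0.2,0,0,1,45],[0,0,-0.2,0,0,1,45],[0,0,-0.2,0,0,1,45],[0,0,-0.2,0,0,1,45],[0,0,0,0,0,1,45]]]'
python3 -m crank '[[[0,0,0,0,0,1,45],[0,0,0,0,0,0.16,45],[0.1,-1,0,0,0,0,45],[0.1,-1,0,0,0,0,45],[0.1,-1,0,0,0,0,45],[0.1,-1,0,0,0,0,45],[0.1,-1,0,0,0,0,45],[0.1,-1,0,0,0,0,45]]]'
python3 -m crank '[[[0.1,-1,0,0,0,0,45],[0.1,-1,0,0,0,0,45],[0.1,-1,0,0,0,0,45],[0.1,-1,0,0,0,0,45],[0.1,-1,0,0,0,0,45],[0.1,-1,0,0,0,0,45],[0.1,-1,0,0,0,0,45],[0.1,-1,0,0,0,0,45]]]'
python3 -m crank '[[[0.1,-1,0,0,0,0,45],[0.1,-1,0,0,0,0,45],[0.1,-1,0,0,0,0,45],[0.1,-1,0,0,0,0,45],[0.1,-1,0,0,0,0,45],[0.1,-1,0,0,0,0,45],[0.1,-1,0,0,0,0,45],[0.1,-1,0,0,0,0,45]]]'
python3 -m crank '[[[0.1,-1,0,0,0,0,45],[0.1,-1,0,0,0,0,45],[0.1,-1,0,0,0,0,45],[0.1,-1,0,0,0,0,45],[0,0,0,0,0,0,45],[0,0,0,0,0,0,45],[0,0,0,0,0,0,45],[0,0,0,0,0,0,45]]]'
python3 - <<'E'
from h import *
st();p=sense();im=capture("wrist");cv2.imwrite("pics/w7.png",im)
E
```

```text
time_s: 33.2
eef_pos: [464.1, -336.2, 147.1]
ee_rot: [0.0, 0.988, 0.156, 0.0]
force: [-0.1, 0.1, -0.4]
grip_width: 0.53
grip_force: 0.0
time_s: 34.0
eef_pos: [455.2, -184.7, 146.6]
ee_rot: [-0.0, 0.997, 0.08, -0.0]
force: [1.0, -0.1, -0.2]
grip_width: 0.526
grip_force: 0.0
time_s: 34.8
eef_pos: [443.7, 16.0, 146.7]
ee_rot: [-0.0, 0.997, 0.08, -0.0]
force: [0.2, -0.0, 0.0]
grip_width: 0.528
grip_force: 0.0
time_s: 35.6
eef_pos: [432.2, 216.6, 146.7]
ee_rot: [0.0, 0.997, 0.08, -0.0]
force: [-0.2, 0.2, -0.2]
grip_width: 0.529
grip_force: 0.0
time_s: 36.4
eef_pos: [427.0, 315.2, 146.9]
ee_rot: [0.0, 0.997, 0.078, -0.0]
force: [-0.4, 0.4, -0.1]
grip_width: 0.526
grip_force: 0.0
t36.4 [427.  315.2 146.9] yaw9.0 F [-0.4  0.4 -0.1] w0.526 g0.0
```

View pics/w7.png

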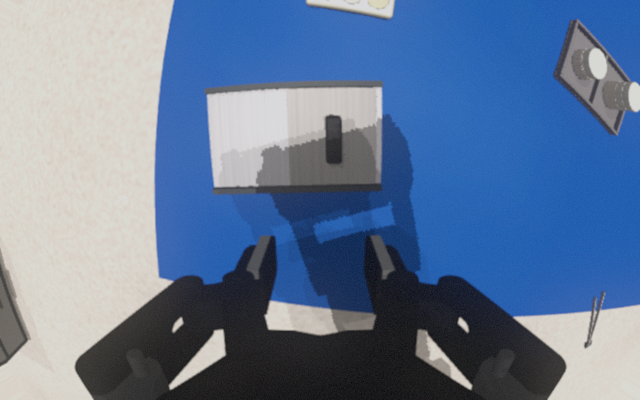

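The cassette is square to the tool. Its outline runs (207,91), (381,82), (381,188), (214,191), the fin top is centred at (334,139), and both jars stand upright in the tray.

```bash
python3 - <<'E'
from h import *
p=sense()
f=onplane("wrist",[[334,116],[334,163],[327,139],[341,139],[334,139]],59.5,p);print("fin",f.round(1).tolist())
P=onplane("wrist",[[207,91],[381,82],[381,188],[214,191]],34,p);print(P.round(1).tolist(),P.mean(0))
d=P[0]-P[1]+P[3]-P[2];print("yaw",np.degrees(np.arctan2(d[1],d[0]))-90)
c=P.mean(0)[:2];a=np.radians(9)
R=np.array([[np.cos(a),-np.sin(a)],[np.sin(a),np.cos(a)]]);print("fin local",R.T@(f[4][:2]-c))
go(f[4][0],f[4][1],40,9)
E
```

```text
fin [[491.9, 314.5, 59.5], [457.0, 308.8, 59.5], [474.1, 316.9, 59.5], [475.8, 306.6, 59.5], [475.0, 311.8, 59.5]]
[[498.8, 422.7, 34.0], [526.0, 279.9, 34.0], [437.5, 263.1, 34.0], [412.1, 407.9, 34.0]] [468.57753837 343.40473981  34.        ]
yaw 10.37433740037963
fin local [  1.34646719 -32.24111449]
turn z units -0.01 (j6 now 1.83)
shift units x 1.87 y 0.44 z 4.27 yaw->9.0
```

```bash
python3 -m crank '[[[0.63,0.15,0.3,0,0,-0.06,45],[0.63,0.15,0.8,0,0,0,45],[0.62,0.14,0.9,0,0,0,45],[0,0,0.9,0,0,0,45],[0,0,0.8,0,0,0,45],[0,0,0.4,0,0,0,45],[0,0,0.2,0,0,0,45],[0,0,0,0,0,0,45]]]' 40
python3 -m crank '[[[0,0,0,0,0,0,5],[0,0,0,0,0,0,5],[0,0,0,0,0,0,5],[0,0,0,0,0,0,5],[0,0,0,0,0,0,5],[0,0,0,0,0,0,5],[0,0,0,0,0,0,5],[0,0,0,0,0,0,5]]]' 40
python3 - <<'E'
from h import *
st()
E
```

```text
time_s: 37.25
eef_pos: [475.0, 312.6, 39.4]
ee_rot: [-0.0, 0.997, 0.082, -0.0]
force: [0.1, 0.6, 0.5]
grip_width: 0.528
grip_force: 0.0
time_s: 38.05
eef_pos: [475.3, 312.8, 40.2]
ee_rot: [-0.0, 0.997, 0.083, 0.001]
force: [0.4, 0.1, 7.1]
grip_width: 0.125
grip_force: 41.7
t38.0 [475.3 312.8  40.2] yaw9.5 F [0.4 0.1 7.1] w0.125 g41.7
```

```bash
python3 -m crank '[[[0,-0.3,0,0,0,0,5],[0,-0.4,0,0,0,0,5],[0,-0.4,0,0,0,0,5],[0,-0.4,0,0,0,0,5],[0,-0.4,0,0,0,0,5],[0,-0.4,0,0,0,0,5],[0,-0.2,0,0,0,0,5],[0,0,0,0,0,0,5]]]' 40
python3 -m crank '[[[0,-0.04,0,0,0,0,5],[0,-0.04,0,0,0,0,5],[0,0,0,0,0,0,5],[0,0,0,0,0,0,5],[0,0,0,0,0,0,5],[0,0,0,0,0,0,5],[0,0,0,0,0,0,5],[0,0,0,0,0,0,5]]]' 40
python3 - <<'E'
from h import *
st();p=sense();print(np.hypot(*(p["eef_pos"][:2]-[475.3,312.8])))
E
```

```text
time_s: 38.85
eef_pos: [464.1, 375.2, 40.2]
ee_rot: [-0.0, 0.997, 0.083, -0.0]
force: [-5.9, 0.5, 9.0]
grip_width: 0.133
grip_force: 42.0
time_s: 39.65
eef_pos: [463.9, 376.5, 40.2]
ee_rot: [-0.0, 0.997, 0.083, -0.0]
force: [-5.2, -1.5, 8.2]
grip_width: 0.128
grip_force: 42.0
t39.6 [463.9 376.5  40.2] yaw9.5 F [-5.2 -1.5  8.2] w0.128 g42.0
64.71759068228067
```

```bash
for i in 1; do python3 -m crank '[[[0,-0.04,0,0,0,0,5],[0,-0.04,0,0,0,0,5],[0,0,0,0,0,0,5],[0,0,0,0,0,0,5],[0,0,0,0,0,0,5],[0,0,0,0,0,0,5],[0,0,0,0,0,0,5],[0,0,0,0,0,0,5]]]'; done
python3 -m crank '[[[0,-0.04,0,0,0,0,5],[0,-0.04,0,0,0,0,5],[0,0,0,0,0,0,5],[0,0,0,0,0,0,5],[0,0,0,0,0,0,5],[0,0,0,0,0,0,5],[0,0,0,0,0,0,5],[0,0,0,0,0,0,5]]]'
python3 - <<'E'
from h import *
st();p=sense();print(np.hypot(*(p["eef_pos"][:2]-[475.3,312.8])))
E
```

```text
time_s: 40.45
eef_pos: [463.5, 378.4, 40.2]
ee_rot: [0.0, 0.997, 0.083, -0.0]
force: [-5.7, -1.4, 8.7]
grip_width: 0.128
grip_force: 42.1
time_s: 41.25
eef_pos: [463.4, 379.4, 40.2]
ee_rot: [0.001, 0.997, 0.083, -0.0]
force: [-5.4, -7.0, 10.4]
grip_width: 0.129
grip_force: 42.3
t41.2 [463.4 379.4  40.2] yaw9.5 F [-5.4 -7.  10.4] w0.129 g42.3
67.690327087462
```

```bash
python3 -m crank '[[[0,0,0,0,0,0,45],[0,0,0,0,0,0,45],[0,0,0,0,0,0,45],[0,0,0,0,0,0,45],[0,0,-0.5,0,0,0,45],[0,0,-0.9,0,0,0,45],[0,0,-0.9,0,0,0,45],[0,0,-0.9,0,0,0,45]]]'
python3 - <<'E'
from h import *
st()
go(612,-187,110,67)
E
```

```text
time_s: 42.05
eef_pos: [463.8, 380.3, 121.2]
ee_rot: [-0.0, 0.997, 0.083, 0.0]
force: [-1.2, -0.4, 0.0]
grip_width: 0.528
grip_force: 0.0
t42.0 [463.8 380.3 121.2] yaw9.5 F [-1.2 -0.4  0. ] w0.528 g0.0
turn z units -7.19 (j6 now 1.90)
shift units x -18.57 y 14.33 z 0.45 yaw->67.0
```

```bash
python3 -m crank '[[[0,0,0,0,0,-1,45],[0,0,0,0,0,-1,45],[0,0,0,0,0,-1,45],[0,0,0,0,0,-1,45],[0,0,0,0,0,-1,45],[0,0,0,0,0,-1,45],[0,0,0,0,0,-1,45],[0,0,0,0,0,-0.19,45]]]'
python3 -m crank '[[[-0.96,0.68,0,0,0,0,45],[-0.96,0.68,0,0,0,0,45],[-0.96,0.68,0,0,0,0,45],[-0.96,0.68,0,0,0,0,45],[-0.96,0.68,0,0,0,0,45],[-0.96,0.68,0,0,0,0,45],[-0.96,0.68,0,0,0,0,45],[-0.96,0.68,0,0,0,0,45]]]'
python3 -m crank '[[[-0.96,0.68,0,0,0,0,60],[-0.96,0.68,0,0,0,0,60],[-0.96,0.68,0,0,0,0,60],[-0.96,0.68,0,0,0,0,60],[-0.96,0.68,0,0,0,0,60],[-0.96,0.68,0,0,0,0,60],[-0.96,0.68,0,0,0,0,60],[-0.96,0.68,0,0,0,0,60]]]'
python3 -m crank '[[[-0.96,0.68,0,0,0,0,60],[-0.96,0.68,0,0,0,0,60],[-0.96,0.68,0,0,0,0,60],[-0.96,0.68,0,0,0,0,60],[-0.96,0.68,0,0,0,0,60],[0,0,0,0,0,0,60],[0,0,0,0,0,0,60],[0,0,0,0,0,0,60]]]'
python3 - <<'E'
from h import *
st();p=sense();im=capture("wrist");cv2.imwrite("pics/w8.png",im)
E
```

```text
time_s: 42.85
eef_pos: [463.8, 380.3, 120.2]
ee_rot: [0.0, 0.833, 0.553, 0.0]
force: [-0.5, -1.2, 0.2]
grip_width: 0.524
grip_force: 0.0
time_s: 43.65
eef_pos: [514.1, 149.2, 120.0]
ee_rot: [0.0, 0.835, 0.551, 0.0]
force: [1.2, -0.1, -0.2]
grip_width: 0.527
grip_force: 0.0
time_s: 44.45
eef_pos: [564.2, -80.8, 120.0]
ee_rot: [0.0, 0.835, 0.551, 0.0]
force: [0.3, 0.9, 0.6]
grip_width: 0.702
grip_force: 0.0
time_s: 45.25
eef_pos: [595.2, -222.3, 119.6]
ee_rot: [-0.0, 0.834, 0.552, 0.0]
force: [-0.8, -0.3, 0.4]
grip_width: 0.704
grip_force: 0.0
t45.2 [ 595.2 -222.3  119.6] yaw67.0 F [-0.8 -0.3  0.4] w0.704 g0.0
```

View pics/w8.png

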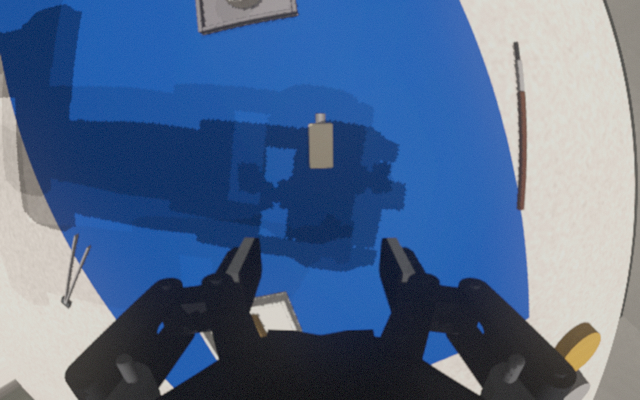

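The blank's block spans about (309..333, 123..167), aligned with the tool to within a degree or two, with its stub up at (320,118).

```bash
python3 - <<'E'
from h import *
p=sense()
P=onplane("wrist",[[309,124],[332,122],[333,167],[310,168]],15,p);c=P.mean(0);print(P.round(1).tolist(),c)
d=P[0]-P[3]+P[1]-P[2];print(np.degrees(np.arctan2(d[1],d[0])))
go(c[0],c[1],2.5,68.5)
E
```

```text
[[609.5, -166.7, 15.0], [626.8, -172.3, 15.0], [613.6, -206.3, 15.0], [596.1, -199.8, 15.0]] [ 611.48528893 -186.26491989   15.        ]
68.27789646783361
turn z units -0.19 (j6 now -0.14)
shift units x 1.58 y 0.08 z 4.68 yaw->68.5
```

```bash
python3 -m crank '[[[0,0,0.4,0,0,-0.18,60],[0.79,0.04,0.6,0,0,0,60],[0.79,0.04,0.9,0,0,0,60],[0,0,0.9,0,0,0,60],[0,0,0.9,0,0,0,60],[0,0,0.5,0,0,0,60],[0,0,0.35,0,0,0,60],[0,0,0.1,0,0,0,60]]]' 40
python3 -m crank '[[[0,0,0,0,0,0,10],[0,0,0,0,0,0,10],[0,0,0,0,0,0,10],[0,0,0,0,0,0,10],[0,0,0,0,0,0,10],[0,0,0,0,0,0,10],[0,0,0,0,0,0,10],[0,0,0,0,0,0,10]]]' 40
python3 -m crank '[[[0,0,-0.5,0,0,0,10],[0,0,-1,0,0,0,10],[0,0,-1,0,0,0,10],[0,0,-1,0,0,0,10],[0,0,-1,0,0,0,10],[0,0,-0.2,0,0,0,10],[0,0,0,0,0,0,10],[0,0,0,0,0,0,10]]]' 40
python3 - <<'E'
from h import *
st()
# well centre (475.6,310.5), centre block+stub: block centre 4mm back
a=np.radians(100);x,y=475.6-4*np.cos(a),310.5-4*np.sin(a);print(x,y);go(x,y,120,100)
E
```

```text
time_s: 46.1
eef_pos: [611.4, -187.1, 2.4]
ee_rot: [-0.0, 0.827, 0.562, -0.0]
force: [0.5, 0.8, 0.2]
grip_width: 0.703
grip_force: 0.0
time_s: 46.9
eef_pos: [612.1, -187.5, 4.0]
ee_rot: [0.001, 0.827, 0.562, 0.0]
force: [-0.4, -0.1, 4.9]
grip_width: 0.209
grip_force: 41.0
time_s: 47.7
eef_pos: [611.0, -186.9, 119.2]
ee_rot: [-0.001, 0.827, 0.562, -0.001]
force: [-0.2, 0.1, -1.3]
grip_width: 0.207
grip_force: 40.3
t47.7 [ 611.  -186.9  119.2] yaw68.4 F [-0.2  0.1 -1.3] w0.207 g40.3
476.29459271066776 306.5607689879512
turn z units -3.95 (j6 now -0.10)
shift units x 20.38 y -1.88 z -0.03 yaw->100.0
```

```bash
python3 -m crank '[[[0,0,0,0,0,-1,10],[0,0,0,0,0,-1,10],[0,0,0,0,0,-1,10],[0,0,0,0,0,-0.95,10],[1,-0.09,0,0,0,0,10],[1,-0.09,0,0,0,0,10],[1,-0.09,0,0,0,0,10],[1,-0.09,0,0,0,0,10]]]'
python3 -m crank '[[[1,-0.09,0,0,0,0,10],[1,-0.09,0,0,0,0,10],[1,-0.09,0,0,0,0,10],[1,-0.09,0,0,0,0,10],[1,-0.09,0,0,0,0,10],[1,-0.09,0,0,0,0,10],[1,-0.09,0,0,0,0,10],[1,-0.09,0,0,0,0,10]]]'
python3 -m crank '[[[1,-0.09,0,0,0,0,10],[1,-0.09,0,0,0,0,10],[1,-0.09,0,0,0,0,10],[1,-0.09,0,0,0,0,10],[1,-0.09,0,0,0,0,10],[1,-0.09,0,0,0,0,10],[0,0,0,0,0,0,10],[0,0,0,0,0,0,10]]]'
python3 - <<'E'
from h import *
st();p=sense();im=capture("wrist");cv2.imwrite("pics/w9.png",im)
E
```

```text
time_s: 48.5
eef_pos: [584.3, -89.2, 119.0]
ee_rot: [-0.001, 0.643, 0.766, -0.0]
force: [0.6, -0.5, -0.7]
grip_width: 0.207
grip_force: 40.3
time_s: 49.3
eef_pos: [531.8, 104.5, 119.2]
ee_rot: [-0.001, 0.643, 0.766, -0.001]
force: [0.1, 0.2, -0.6]
grip_width: 0.206
grip_force: 40.3
time_s: 50.1
eef_pos: [492.8, 248.8, 119.5]
ee_rot: [-0.001, 0.642, 0.766, -0.001]
force: [0.4, -0.2, -0.5]
grip_width: 0.21
grip_force: 40.3
t50.1 [492.8 248.8 119.5] yaw100.1 F [ 0.4 -0.2 -0.5] w0.210 g40.3
```

View pics/w9.png

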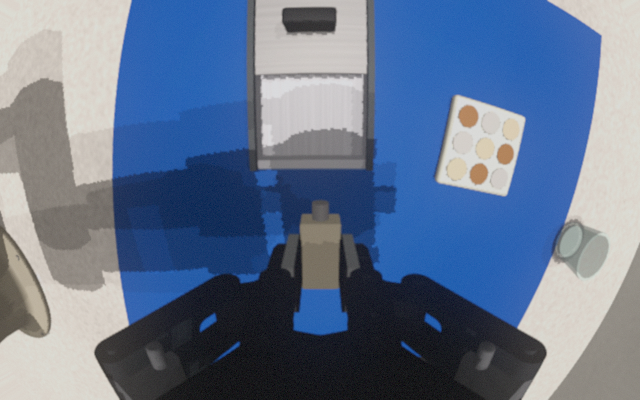

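The gate is open. The well mouth runs from the near edge (258,160)–(368,159) to the gate edge (256,74)–(366,73), and the blank hangs level, stub ahead at (320,208).

```bash
python3 - <<'E'
from h import *
p=sense()
P=onplane("wrist",[[258,160],[368,159],[366,74],[256,75]],27,p);print(P.round(1).tolist(),P.mean(0))
a=np.radians(100);x,y=475.8-4*np.cos(a),310.5-4*np.sin(a);go(x,y,9.5,100)
E
```

```text
[[440.0, 269.4, 27.0], [524.0, 284.9, 27.0], [509.9, 348.7, 27.0], [428.6, 334.2, 27.0]] [475.64139866 309.31359291  27.        ]
turn z units 0.00 (j6 now 0.08)
shift units x 2.41 y -0.25 z 4.41 yaw->100.0
```

```bash
python3 -m crank '[[[0.8,-0.08,0,0,0,0,10],[0.8,-0.08,0,0,0,0,10],[0.81,-0.09,0,0,0,0,10],[0,0,0.9,0,0,0,10],[0,0,0.9,0,0,0,10],[0,0,0.5,0,0,0,10],[0,0,0,0,0,0,10],[0,0,0,0,0,0,10]]]'
python3 -m crank '[[[0,0,0.5,0,0,0,10],[0,0,0.5,0,0,0,10],[0,0,0.4,0,0,0,10],[0,0,0.4,0,0,0,10],[0,0,0.2,0,0,0,10],[0,0,0.08,0,0,0,10],[0,0,0,0,0,0,10],[0,0,0,0,0,0,10]]]'
python3 -m crank '[[[0,0,0,0,0,0,38],[0,0,0,0,0,0,38],[0,0,0,0,0,0,38],[0,0,0,0,0,0,38],[0,0,-0.5,0,0,0,38],[0,0,-0.8,0,0,0,38],[0,0,-0.9,0,0,0,38],[0,0,-0.9,0,0,0,38]]]'
python3 - <<'E'
from h import *
st()
go(488,245,130,100)
E
```

```text
time_s: 50.95
eef_pos: [477.3, 306.8, 63.6]
ee_rot: [0.0, 0.643, 0.766, 0.0]
force: [0.6, -0.9, -1.2]
grip_width: 0.207
grip_force: 40.3
time_s: 51.75
eef_pos: [477.0, 307.2, 11.4]
ee_rot: [0.0, 0.643, 0.766, 0.0]
force: [1.1, 0.4, -0.2]
grip_width: 0.209
grip_force: 40.3
time_s: 52.55
eef_pos: [476.8, 307.1, 90.3]
ee_rot: [0.0, 0.643, 0.766, 0.0]
force: [0.3, -1.1, -0.1]
grip_width: 0.446
grip_force: 0.0
t52.5 [476.8 307.1  90.3] yaw100.0 F [ 0.3 -1.1 -0.1] w0.446 g0.0
turn z units 0.00 (j6 now 0.19)
shift units x -2.53 y 0.01 z -1.59 yaw->100.0
```

```bash
python3 -m crank '[[[0,0,-0.8,0,0,0,38],[0,0,-0.8,0,0,0,38],[-0.9,0,0,0,0,0,38],[-0.9,0,0,0,0,0,38],[-0.7,0,0,0,0,0,38],[0,0,0,0,0,0,38],[0,0,0,0,0,0,38],[0,0,0,0,0,0,38]]]'
python3 - <<'E'
from h import *
st();p=sense();im=capture("wrist");cv2.imwrite("pics/w10.png",im)
go(463.4,379.4,130,10)
E
```

```text
time_s: 53.35
eef_pos: [487.5, 246.2, 128.9]
ee_rot: [0.0, 0.642, 0.766, 0.0]
force: [-0.1, 0.8, -1.0]
grip_width: 0.442
grip_force: 0.0
t53.4 [487.5 246.2 128.9] yaw100.1 F [-0.1  0.8 -1. ] w0.442 g0.0
turn z units -11.24 (j6 now 0.08)
shift units x 0.02 y 5.41 z -0.05 yaw->190.0
```

View pics/w10.png

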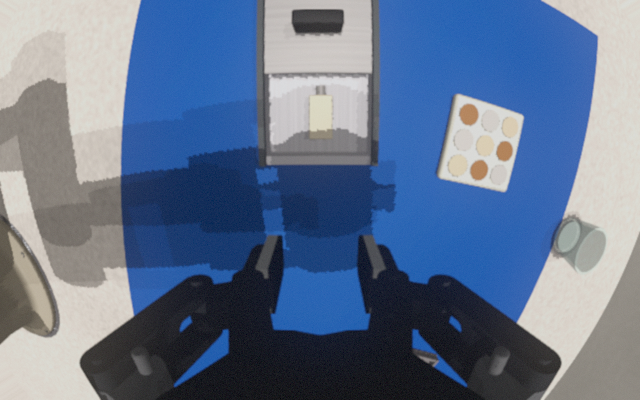

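The blank lies flat at about (320,112) in the well, clear of the gate edge. Now I turn to the fin at (318,20).

```bash
python3 -m crank '[[[0,0,0,0,0,-0.94,45],[0,0,0,0,0,-0.94,45],[0,0,0,0,0,-0.94,45],[0,0,0,0,0,-0.94,45],[0,0,0,0,0,-0.94,45],[0,0,0,0,0,-0.94,45],[0,0,0,0,0,-0.94,45],[0,0,0,0,0,-0.94,45]]]'
python3 -m crank '[[[0,0,0,0,0,-0.94,45],[0,0,0,0,0,-0.94,45],[0,0,0,0,0,-0.94,45],[0,0,0,0,0,-0.9,45],[0,0.9,0,0,0,0,45],[0,0.9,0,0,0,0,45],[0,0.9,0,0,0,0,45],[0,0.9,0,0,0,0,45]]]'
python3 -m crank '[[[0,0.9,0,0,0,0,45],[0,0.9,0,0,0,0,45],[0,0,0,0,0,0,45],[0,0,0,0,0,0,45],[0,0,0,0,0,0,45],[0,0,0,0,0,0,45],[0,0,0,0,0,0,45],[0,0,0,0,0,0,45]]]'
python3 - <<'E'
from h import *
st();go(463.4,379.4,39.5,10)
E
```

```text
time_s: 54.2
eef_pos: [487.4, 246.2, 128.6]
ee_rot: [-0.0, 0.169, 0.986, 0.0]
force: [0.0, -1.1, 0.3]
grip_width: 0.525
grip_force: 0.0
time_s: 55.0
eef_pos: [471.5, 335.7, 128.6]
ee_rot: [-0.0, -0.087, 0.996, 0.0]
force: [-0.8, 0.1, -0.3]
grip_width: 0.527
grip_force: 0.0
time_s: 55.8
eef_pos: [464.5, 378.2, 128.6]
ee_rot: [0.0, -0.086, 0.996, 0.0]
force: [0.8, 0.1, -1.7]
grip_width: 0.528
grip_force: 0.0
t55.8 [464.5 378.2 128.6] yaw-170.1 F [ 0.8  0.1 -1.7] w0.528 g0.0
turn z units -0.01 (j6 now -1.26)
shift units x 0.03 y 0.06 z 3.57 yaw->-170.0
```

```bash
python3 -m crank '[[[0,0.05,0.8,0,0,0,45],[0,0,0.9,0,0,0,45],[0,0,0.9,0,0,0,45],[0,0,0.6,0,0,0,45],[0,0,0.35,0,0,0,45],[0,0,0,0,0,0,45],[0,0,0,0,0,0,5],[0,0,0,0,0,0,5]]]' 40
python3 -m crank '[[[0,0,0,0,0,0,5],[0,0,0,0,0,0,5],[0,0,0,0,0,0,5],[0,0,0,0,0,0,5],[0,0,0,0,0,0,5],[0,0,0,0,0,0,5],[0,0,0,0,0,0,5],[0,0,0,0,0,0,5]]]' 40
python3 -m crank '[[[0,-0.2,0,0,0,0,5],[0,-0.4,0,0,0,0,5],[0,-0.4,0,0,0,0,5],[0,-0.4,0,0,0,0,5],[0,-0.4,0,0,0,0,5],[0,-0.4,0,0,0,0,5],[0,-0.3,0,0,0,0,5],[0,-0.1,0,0,0,0,5]]]' 40
python3 -m crank '[[[0,-0.04,0,0,0,0,5],[0,-0.04,0,0,0,0,5],[0,0,0,0,0,0,5],[0,0,0,0,0,0,5],[0,0,0,0,0,0,5],[0,0,0,0,0,0,5],[0,0,0,0,0,0,5],[0,0,0,0,0,0,5]]]' 40
python3 - <<'E'
from h import *
st();print(np.hypot(*(sense()["eef_pos"][:2]-[463.4,379.4])))
E
```

```text
time_s: 56.6
eef_pos: [464.6, 380.0, 40.9]
ee_rot: [0.001, -0.087, 0.996, 0.0]
force: [-0.6, 0.2, -0.3]
grip_width: 0.197
grip_force: 0.0
time_s: 57.4
eef_pos: [464.6, 379.6, 40.9]
ee_rot: [0.001, -0.087, 0.996, -0.0]
force: [-0.3, -4.0, 5.9]
grip_width: 0.128
grip_force: 41.6
time_s: 58.2
eef_pos: [476.2, 315.5, 40.9]
ee_rot: [0.001, -0.086, 0.996, 0.001]
force: [-0.7, 1.7, 6.1]
grip_width: 0.125
grip_force: 41.5
time_s: 59.0
eef_pos: [476.5, 314.0, 40.9]
ee_rot: [0.001, -0.087, 0.996, 0.0]
force: [0.1, 0.7, 6.2]
grip_width: 0.131
grip_force: 41.6
t59.0 [476.5 314.   40.9] yaw-170.1 F [0.1 0.7 6.2] w0.131 g41.6
66.7325869293964
```

```bash
python3 -m crank '[[[0,-0.06,0,0,0,0,5],[0,-0.05,0,0,0,0,5],[0,0,0,0,0,0,5],[0,0,0,0,0,0,5],[0,0,0,0,0,0,5],[0,0,0,0,0,0,5],[0,0,0,0,0,0,5],[0,0,0,0,0,0,5]]]' 40
python3 -m crank '[[[0,-0.04,0,0,0,0,5],[0,-0.04,0,0,0,0,5],[0,0,0,0,0,0,5],[0,0,0,0,0,0,5],[0,0,0,0,0,0,5],[0,0,0,0,0,0,5],[0,0,0,0,0,0,5],[0,0,0,0,0,0,5]]]' 40
python3 - <<'E'
from h import *
st();print(np.hypot(*(sense()["eef_pos"][:2]-[463.4,379.4])))
E
```

```text
time_s: 59.8
eef_pos: [476.9, 311.3, 40.9]
ee_rot: [0.001, -0.087, 0.996, 0.0]
force: [1.0, -0.0, 6.1]
grip_width: 0.132
grip_force: 41.6
time_s: 60.6
eef_pos: [477.1, 310.6, 40.9]
ee_rot: [0.002, -0.087, 0.996, 0.002]
force: [-0.8, 7.8, 4.8]
grip_width: 0.132
grip_force: 41.5
t60.6 [477.1 310.6  40.9] yaw-170.1 F [-0.8  7.8  4.8] w0.132 g41.5
70.18523874721242
```

```bash
python3 -m crank '[[[0,-0.03,0,0,0,0,5],[0,0,0,0,0,0,5],[0,0,0,0,0,0,5],[0,0,0,0,0,0,45],[0,0,0,0,0,0,45],[0,0,0,0,0,0,45],[0,0,0,0,0,0,45],[0,0,0,0,0,0,45]]]' 40
python3 -m crank '[[[0,0,-0.5,0,0,0,45],[0,0,-0.9,0,0,0,45],[0,0,-1,0,0,0,45],[0,0,-1,0,0,0,45],[0,0,-1,0,0,0,45],[0.9,0,0,0,0,0,45],[0.9,0,0,0,0,0,45],[0.9,0,0,0,0,0,45]]]'
python3 -m crank '[[[0.9,0,0,0,0,0,45],[0.9,0,0,0,0,0,45],[0.5,0,0,0,0,0,45],[0,0,0,0,0,0,45],[0,0,0,0,0,0,45],[0,0,0,0,0,0,45],[0,0,0,0,0,0,45],[0,0,0,0,0,0,45]]]'
python3 - <<'E'
from h import *
st();im=capture("top");sc=capture("scene")
a=cv2.resize(im[120:260,125:525],None,fx=2,fy=2,interpolation=cv2.INTER_CUBIC)
b=cv2.resize(sc[80:310,100:520],(548,300),interpolation=cv2.INTER_CUBIC);b=cv2.copyMakeBorder(b,0,0,0,252,cv2.BORDER_CONSTANT)
cv2.imwrite("pics/end.png",np.vstack([a,b]))
E
```

```text
time_s: 61.4
eef_pos: [476.6, 308.2, 39.7]
ee_rot: [-0.0, -0.087, 0.996, -0.0]
force: [-0.3, 0.6, -0.2]
grip_width: 0.526
grip_force: 0.0
time_s: 62.2
eef_pos: [409.4, 296.5, 150.8]
ee_rot: [0.001, -0.087, 0.996, 0.0]
force: [0.9, 0.9, -0.9]
grip_width: 0.53
grip_force: 0.0
time_s: 63.0
eef_pos: [353.8, 286.7, 149.7]
ee_rot: [-0.0, -0.087, 0.996, -0.0]
force: [-0.5, 0.2, 0.0]
grip_width: 0.526
grip_force: 0.0
t63.0 [353.8 286.7 149.7] yaw-170.1 F [-0.5  0.2  0. ] w0.526 g0.0
```

View pics/end.png

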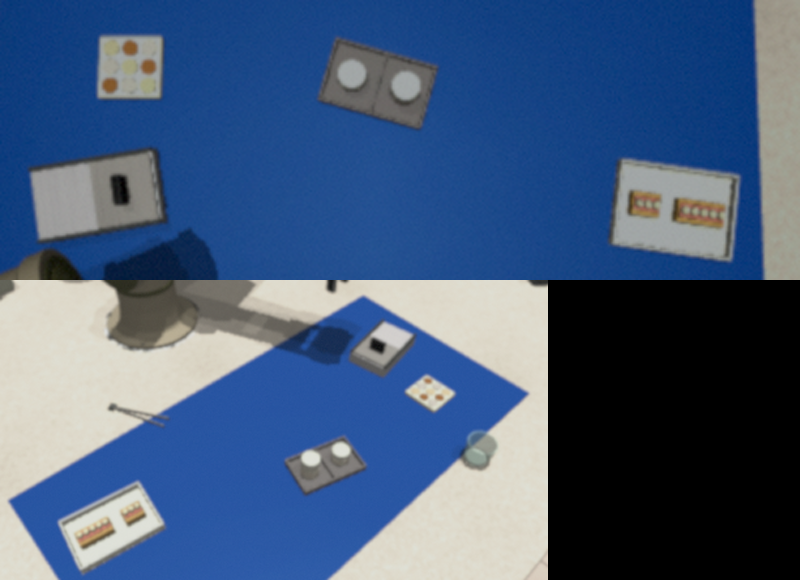

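Both jars stand one per bay (crop pixels (352,75) and (405,85)), and both models lie in the pan teeth up at (645,203) and (698,211). The gate is shut with its fin at (120,189), slightly past where it started, and the palette hasn't moved.

```bash
python3 -c "
from rig import *
print(finish_job())"
```

```text
the job is handed in; nothing more can be done
None
```

The job is handed in at about 63 s of the 136 s limit: both jars upright in their bays, both models teeth up in the pan, the blank flat in the well with the gate shut to its stop, the palette unmoved in the final pictures, and the gripper open and clear.

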